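Draw a stiff bolt with locking pliers, then release them

ROBOT

A 7-joint arm with a two-finger parallel gripper is mounted at the origin on the work surface. World frame = base frame: x ahead of the robot, y to its left, z up, the work surface at z = 0. Lengths are in mm, angles in rad, forces in N, time in s.
With the tool pointing down it reaches from about 425 to 825 mm from the base axis. Payload 3.6 kg.
Tool frame: the origin (TCP) lies on the centre line of the jaws, within the pads' length; the fingertips stand 22 mm ahead of it and the grasp point (between the pads) lies 3 mm ahead of it; z points along the fingers, y is the line along which they close (so a half turn about z gives the same grasp; the last joint's range is limited). The gripper opens to 85 mm and grips with 20 to 120 N. Pads are 22 mm wide; open, the fingers measure 114 mm over their backs; the gripper's body (76 mm by 85 mm) begins 54 mm behind the grasp point. The pads swing forward as they close: fully open they stand 13 mm farther back than shut.
Start: joints at [-1.173, 0.615, -0.013, 1.423, 0.008, 1.103, -0.04], TCP at [267.262, 592.481, 228.897] pointing down, gripper open.
Joint ranges: [-3.12, 3.12], [-0.3, 2.06], [-1.34, 1.32], [0.26, 2.42], [-1.36, 4.5], [0.01, 1.98], [-2.84, 2.84]. Speed limits (rad/s): [2.79, 2.79, 3.14, 3.14, 3.14, 3.14, 3.14].

INTERFACE

Orientations are given as [roll, pitch, yaw] about the fixed x, y, z axes, in that order (R = Rz(yaw) Ry(pitch) Rx(roll)).
In Python, from station import env gives the robot as it stands. The module is installed in compiled form; this text tells all that it offers.
- The arm moves only by the shell command python3 -m pendant 'ROWS'. ROWS is a JSON object of lists of equal length, an entry for each row: "turn": the turn, a rotation vector about the tool's x, y, z in rad, a list of three; "xyz": the shift along the tool's x, y, z in m, a list of three; "jaw": the finger opening in m, from 0 to 0.0854. In form: {"turn": [[rx, ry, rz], ...], "xyz": [[dx, dy, dz], ...], "jaw": [jaw, ...]}. A call has exactly 8 rows; each row shifts and turns the commanded pose from where the row before left it, along the tool's axes as they then stand; what a row does not reach is not made up. A row lasts 1/10 s, in which the tool goes at most 50 mm and 8.59 degrees, less where a joint would pass 70% of its speed; a pose out of reach is approached as far as the arm can. A call with a gripper value outside its range is refused whole. The fingers move at their own pace and stop on an object; the grip force is fixed at half the most. Time passes only in rows, so rows that do not move let the fingers close, or fill a call up. It gives the time, the measured TCP pose, the force, the opening and the grip force at its end, in the units of the state.
- env.read_state(): the state, without advancing time (a new reading comes with each control period).
- env.snapshot(name): name is "scene" or "side" or "wrist"; returns a dict with "pixels" (384x512x3 uint8, red, green, blue), "camera_matrix" (3x3 intrinsics, pixels), "T" (4x4, takes a point from camera to world coordinates). Camera axes: x right, y down, z forward; pixel columns grow to the right and rows downward; lengths in mm; the calibration is good to about 2 mm. A picture is of the moment at which its call begins. There is no depth.
- env.job_done(): hands the job in; it is judged then, once.
The state is a dict: "time_s": time; "q": joint angles; "joint_vel": joint speeds; "joint_efforts": joint torques, N m; "eef_pos": TCP position; "eef_rot": TCP orientation; "force": force on the tool from outside, world axes, zero at the start; "torque": the same for the moment, N m; "width": finger opening in mm; "grasp_force": force on a finger pad.
Only numpy, scipy, OpenCV 4.12 (cv2) and the standard library are available. Lean on these libraries where they do the work, as an engineer would, in place of code of your own. Each camera call takes 0.05 s, during which the arm holds its last target. There are 200 camera calls.

TASK

The stiff slide bolt of the dial holding fixture must be drawn with the locking pliers, not with the gripper itself: set the open pliers flat on the bench with their jaws either side of the bolt's neck, fully let go of them, then take them by the two handles, squeeze until they snap locked onto the neck, and draw the bolt out to its stop while they stay locked. Then flick the pliers' release lever back so that the jaws spring open, and leave the pliers lying flat on the bench, open, with the bolt still drawn; do not touch the fixture or its bolt with the gripper, and leave the brush jar, ink bottle and bowl where they are.

Things in the scene. Friction and masses are not known exactly. Their poses are not given: they have to be found in the camera images.
- pliers: Bare-steel locking pliers, 210 mm long, about 0.5 kg, lying flat and open on the bench. Origin on the underside, on the middle line near the jaw rivet. +x to the jaws, +z up, +y to the side of the fixed jaw and fixed handle. Head block (carry them here, gripped across y): x -50 to 16, y -21 to 21, z 0 to 26 mm. Fixed handle: y 7 to 18, z 0 to 22, back to x -130 mm, end screw to x -142.
- jaw: Moving jaw of the pliers, hinged at pliers x 5, y 2 mm (its origin). Its pad covers pliers x 50 to 68, z 2 to 22 mm; open its face is near pliers y = -26, 31 mm from the fixed pad; squeezing the handles drives it towards that. Sprung, about 3 N/mm; bites a 10 mm part with some 20 N when locked. If the part is not against the fixed pad the pliers are pulled sideways.
- bite (a point): Point at the middle of the jaw pads' length (pliers x 59, y 0, 11 mm above the underside); axes as the pliers. A 10 mm thick neck resting against the fixed pad has its middle here. Fixed pad: x 50 to 68, face at y = 5, z 0 to 22 mm; it stands on an arm with y 14 to 24, x 12 to 68 mm, behind which the bolt's head finds room.
- squeeze (a point): Point on the pliers' centre line, 95 mm behind the origin, 12 mm above the underside: a good place across which to squeeze. Axes as the pliers. Outer width over both handles here: open about 60 mm (fixed handle outside at y = +18, moving one at about y = -41), locked about 33 mm (y = -15).
- handle (a joint): Squeeze angle (rad) of the moving handle at pliers -y (90 mm long, 11 wide, z 2 to 22, hinged at x -40, y -10 mm): 0 = open, held by a light spring; 0.39 = parallel to the fixed handle, dead centre; 0.44 = stop. With a part in the jaws it takes up to about 10 N at the squeeze point; past dead centre it snaps to the stop and stays locked. Empty jaws do not lock.
- lever (a joint): Release lever (rad): dark upright tab 6 mm thick jutting to pliers +y from the fixed handle, pivot at x -62, y 12.5, z 4 to 28 mm, free end 52 mm from the pivot. 0 = rest, straight to +y; positive = swung back towards the handle ends, stop 0.7; light return spring. On locked pliers 2 to 4 N at the free end takes it to about 0.25, where it prises the handle over centre and the jaws spring open.
- lever_tip (a point): Middle of the release lever's rounded free end (12 mm diameter, z 4 to 28 mm above the underside). It moves with the lever.
- jig: The dial holding fixture, fixed to the bench: plywood board 204 x 250 x 16 mm with a painted clock dial between wooden rails, 40 mm high at most (the bolt's keeper). Origin under the board's middle, +z up. The slide bolt, part of the fixture, sticks out over the middle of the board's -x edge (x = -102 mm) and is drawn towards -x.
- bolt (a joint): How far the slide bolt is drawn, m: 0 = home, 0.045 = at its stop; 0 to 0.006 at the start. Needs about 6 N to slide, and stays where it is left.
- neck (a point): Middle of the bolt's neck, 12 mm above the bench, axes as the fixture; moves with the bolt. The neck is a steel bar 34 mm long (x), 10 thick (y), z 5 to 30 mm, ending towards -x in a head 12 mm long and 20 wide (x -29 to -17 mm from here). The pliers' jaws go either side of the neck, between head and board, pliers +x along the fixture's +x.
- brush_jar: Glass jar of brushes, 72 mm diameter, 100 mm high, brushes to 220 mm; stands on the bench. Origin under its middle.
- ink_bottle: Small ink bottle, 42 mm diameter, 85 mm high. Origin under its middle.
- bowl: Small steel bowl, 80 mm wide, 35 mm high. Origin under its middle.
Things that resemble listed ones, but are neither listed nor needed, are in the scene too. Of the things like the pliers, leave any that is blue; of the rest the smaller one is meant.

How it is judged:
By the outcome, as a careful person would: the job done as asked, in the order asked, and still so for the second after the job is handed in, with the robot touching nothing.
It also fails if it takes over 54 s, if anything falls off the work surface, if the arm or the gripper's body presses on something with over 40 N, if the wrist force passes 120 N, or if a joint passes its speed limit or range.

## Working session

There is one attempt and no reset: what is moved stays moved. The work goes in short steps, Python scripts to look and compute and a shell command to move; the robot and the scene stay as the last step left them, time stands still between calls to the robot, and variables do not carry over. Pictures are saved under pics/ and viewed, at most 10 in all, crops included, and the job is handed in when it is done.

```bash
mkdir -p pics; cat > h.py <<'E'
import numpy as np, cv2
from station import env
from scipy.spatial.transform import Rotation as Ro
def snap(n,f):
    s=env.snapshot(n); cv2.imwrite('pics/'+f+'.png',s['pixels'][:,:,::-1]); np.savez('pics/'+f+'.npz',K=s['camera_matrix'],T=s['T'],p=s['pixels']); return s
def ray(f,u,v):
    d=np.load('pics/'+f+'.npz'); r=d['T'][:3,:3]@np.linalg.inv(d['K'])@np.array([u,v,1.]); return d['T'][:3,3],r/np.linalg.norm(r)
def onz(f,u,v,z):
    o,r=ray(f,u,v); return o+r*(z-o[2])/r[2]
def tri(*obs):
    A=np.zeros((3,3));b=np.zeros(3)
    for f,u,v in obs:
        o,r=ray(f,u,v);P=np.eye(3)-np.outer(r,r);A+=P;b+=P@o
    x=np.linalg.solve(A,b)
    res=[np.linalg.norm((np.eye(3)-np.outer(ray(*o)[1],ray(*o)[1]))@(x-ray(*o)[0])) for o in obs]
    return x.round(1),np.round(res,1)
def proj(f,p):
    d=np.load('pics/'+f+'.npz');T=np.linalg.inv(d['T']);c=d['K']@(T[:3,:3]@np.array(p)+T[:3,3]);return (c[:2]/c[2]).round(1)
E
python3 - <<'E'
from h import *
a=snap('scene','s0');b=snap('side','d0');c=snap('wrist','w0')
im=np.vstack([np.hstack([a['pixels'],b['pixels']])])[:,:,::-1]
cv2.imwrite('pics/c0.png',cv2.resize(im,(800,300)))
for f in(a,b,c):print(f['T'].round(2).tolist(),f['camera_matrix'][0,0])
print(env.read_state())
E
```

```text
[[0.13, 0.62, -0.77, 1491.73], [0.99, -0.09, 0.09, 30.51], [-0.01, -0.78, -0.63, 885.34], [0.0, 0.0, 0.0, 1.0]] 496.3388967859033
[[0.93, -0.24, 0.28, 66.95], [-0.37, -0.56, 0.74, -964.3], [-0.02, -0.79, -0.61, 960.82], [0.0, 0.0, 0.0, 1.0]] 449.8393518616581
[[0.41, 0.87, 0.28, 194.75], [0.91, -0.39, -0.13, 624.25], [-0.0, 0.31, -0.95, 372.64], [0.0, 0.0, 0.0, 1.0]] 320.158428220676
{'time_s': 0.15, 'q': array([-1.17348788,  0.61571209, -0.01261504,  1.42455254,  0.00808116,
        1.10340692, -0.04042476]), 'joint_vel': array([-0.00020692, -0.00275849,  0.00094782, -0.00454433, -0.00014106,
        0.0002998 ,  0.00129225]), 'joint_efforts': array([ 5.83599285e-04, -4.69661236e+01,  2.59514116e-01, -1.71252054e+01,
        9.97610274e-03,  7.11818022e-03,  4.62811187e-06]), 'eef_pos': array([267.03790187, 591.95303634, 227.98732354]), 'eef_rot': array([-3.13956322e+00,  3.47308802e-06,  2.71781387e+00]), 'force': array([-0.15021245,  0.1281535 , -0.01274531]), 'torque': array([-0.04206244,  0.03824862, -0.02007546]), 'grasp_force': 0.0, 'width': 85.34245775123058}
```

View pics/s0.png

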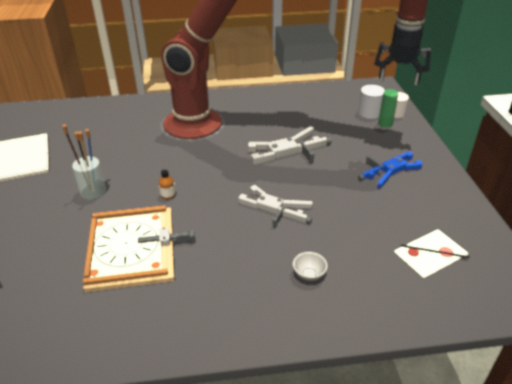

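View pics/d0.png

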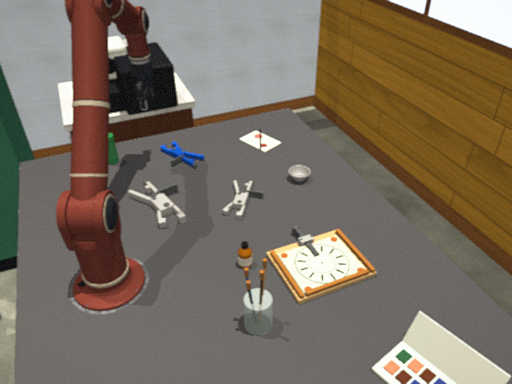

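The scene view shows the larger grey pliers at (290,147), the blue pliers at (395,167) and the smaller grey target at (275,205). The dial fixture is at (130,245), with its bolt pointing right to (192,238). In the side view the target is at (240,198) and the bolt head at (297,235). Next I'll enlarge these.

```bash
python3 - <<'E'
from h import *
def crop(f,x,y,w=80,h=60,k=5): 
    return cv2.resize(cv2.imread(f'pics/{f}.png')[y:y+h,x:x+w],None,fx=k,fy=k,interpolation=cv2.INTER_CUBIC)
im=np.vstack([np.hstack([crop('s0',235,175),crop('s0',130,210)]),np.hstack([crop('d0',205,170),crop('d0',270,215)])])
for x in range(0,800,50): cv2.line(im,(x,0),(x,6),(0,255,255),1);cv2.line(im,(x,300),(x,306),(0,255,255),1)
cv2.imwrite('pics/c1.png',im)
E
```

```text
(no output)
```

View pics/c1.png

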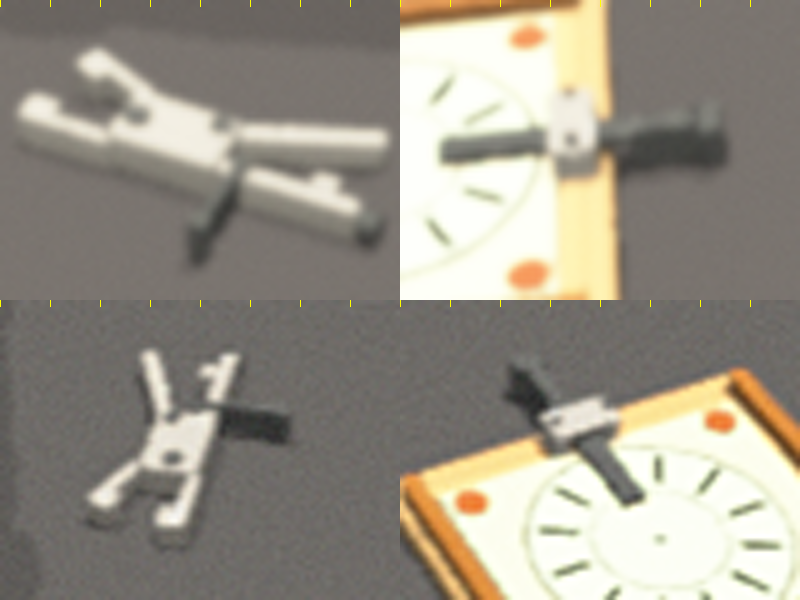

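```bash
python3 - <<'E'
from h import *
P={'fixjaw':(243,195.5,239.4,214),'movjaw':(254,187,226,209),'lever':(275,222,262,194),'hend':(305.5,215.5,251,172),'mhend':(311,203,235,171),'head':(192.4,232,295,229),'keeper':(164.4,232,306,238),'jar':(90,163,258,297),'ink':(167,172,244,244),'bowl':(310,262,300,173)}
for k,(a,b,c,d) in P.items(): print(k,*tri(('s0',a,b),('d0',c,d)))
E
```

```text
fixjaw [441.3 125.2  18. ] [4.5 4.5]
movjaw [408.7 161.4  20.6] [2.3 2.3]
lever [554.5 197.3  15.2] [2.3 2.3]
hend [556.6 283.1  42.7] [10.1 10.1]
mhend [506.2 309.8  41.8] [12.3 12.3]
head [573.6 -18.   22.9] [5.1 5.1]
keeper [578.1 -84.7  37.7] [3.3 3.3]
jar [ 338.4 -283.1   96.1] [4.7 4.7]
ink [382.3 -75.2  76.9] [3.6 3.6]
bowl [723.7 248.4  30.9] [7.5 7.5]
```

```bash
cat >> h.py <<'E'
def plan(tgt,yaw,n,start=None,yaw0=None):
    "rows (mm, rad about tool z) from here to world tgt / yaw in n rows"
    s=env.read_state();p=np.array(start if start is not None else s['eef_pos'],float);y=s['eef_rot'][2] if yaw0 is None else yaw0
    dy=(yaw-y+np.pi)%(2*np.pi)-np.pi
    d=(np.array(tgt)-p)/n; print('from',p.round(1),round(y,4),'rz/row',round(-dy/n,4))
    for i in range(n):
        a=y+dy*i/n;c,sn=np.cos(a),np.sin(a)
        print((np.array([c*d[0]+sn*d[1],sn*d[0]-c*d[1],-d[2]])/1000).round(4).tolist())
E
python3 -c "
from h import *
plan((480,195,229),0.96,13)"
```

```text
from [267. 592. 228.] 2.7178 rz/row 0.1352
[-0.0275, -0.0211, -0.0001]
[-0.0301, -0.0172, -0.0001]
[-0.0321, -0.013, -0.0001]
[-0.0336, -0.0085, -0.0001]
[-0.0344, -0.0039, -0.0001]
[-0.0346, 0.0007, -0.0001]
[-0.0342, 0.0054, -0.0001]
[-0.0332, 0.01, -0.0001]
[-0.0315, 0.0144, -0.0001]
[-0.0293, 0.0185, -0.0001]
[-0.0266, 0.0223, -0.0001]
[-0.0233, 0.0256, -0.0001]
[-0.0196, 0.0285, -0.0001]
```

```bash
python3 -m pendant '{"turn":[[0,0,0.135],[0,0,0.135],[0,0,0.135],[0,0,0.135],[0,0,0.135],[0,0,0.135],[0,0,0.135],[0,0,0.135]],"xyz":[[-0.0275,-0.021,0],[-0.03,-0.017,0],[-0.032,-0.013,0],[-0.0335,-0.0085,0],[-0.0345,-0.004,0],[-0.0345,0.0005,0],[-0.034,0.0055,0],[-0.033,0.01,0]],"jaw":[0.085,0.085,0.085,0.085,0.085,0.085,0.085,0.085]}'
python3 -m pendant '{"turn":[[0,0,0.135],[0,0,0.135],[0,0,0.135],[0,0,0.135],[0,0,0.135],[0,0,0],[0,0,0],[0,0,0]],"xyz":[[-0.0315,0.0145,0],[-0.0295,0.0185,0],[-0.0265,0.022,0],[-0.0235,0.0255,0],[-0.0195,0.0285,0],[0,0,0],[0,0,0],[0,0,0]],"jaw":[0.085,0.085,0.085,0.085,0.085,0.085,0.085,0.085]}'
python3 - <<'E'
from h import *
a=snap('wrist','w1')
im=cv2.resize(a['pixels'][:,:,::-1],(800,600),interpolation=cv2.INTER_CUBIC)
cv2.imwrite('pics/w1b.png',im)
E
```

```text
time_s: 0.95
eef_pos: [398.4, 347.8, 228.8]
eef_rot: [-3.141, 0.0, 1.633]
force: [1.0, 0.4, 0.6]
width: 84.9
grasp_force: 0.0
time_s: 1.75
eef_pos: [479.4, 198.1, 228.6]
eef_rot: [-3.14, 0.0, 0.966]
force: [-0.4, -0.5, 0.1]
width: 85.1
grasp_force: 0.0
```

View pics/w1b.png

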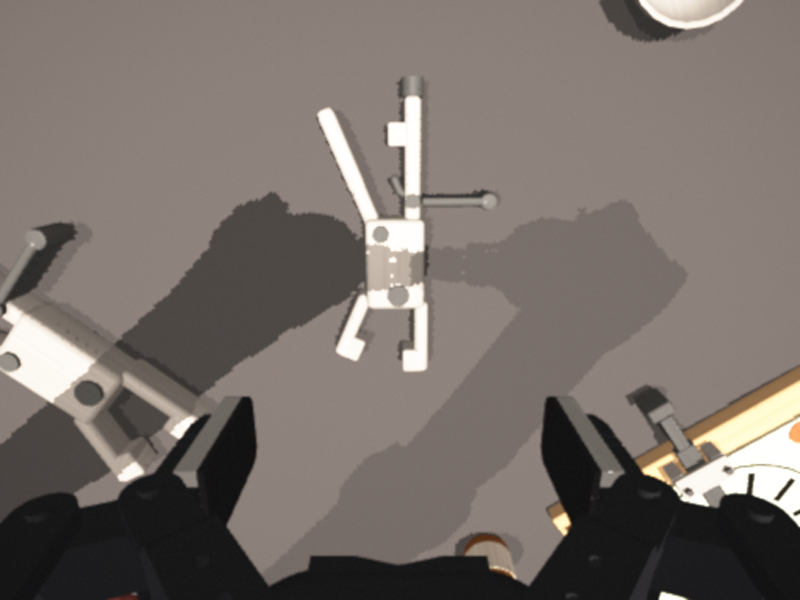

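The wrist view shows the pliers' head block with corners (366,220), (424,219), (424,307) and (366,307) in 800×600 pixels. The fixed jaw tip is at (415,370), the lever tip at (489,201), and the bolt head near (652,405) at lower right.

```bash
cat >> h.py <<'E'
def fit(f,px,model,scale=1.5625,fitz=False):
    from scipy.optimize import least_squares
    px=np.array(px)/scale;model=np.array(model,float)
    d=np.load('pics/'+f+'.npz');T=np.linalg.inv(d['T'])
    def res(v):
        c,s=np.cos(v[2]),np.sin(v[2]);w=np.c_[c*model[:,0]-s*model[:,1]+v[0],s*model[:,0]+c*model[:,1]+v[1],model[:,2]+(v[3] if fitz else 0)]
        q=(w@T[:3,:3].T+T[:3,3])@d['K'].T;return ((q[:,:2]/q[:,2:])-px).ravel()
    r=least_squares(res,[480,190,-2.2]+([0] if fitz else []));return r.x.round(3),np.abs(r.fun).max().round(2),r.fun.reshape(-1,2).round(1).tolist()
E
python3 - <<'E'
from h import *
px=[(366,307),(424,307),(366,220),(424,219),(489,201),(427,370)]
m=[(16,-21,26),(16,21,26),(-50,-21,26),(-50,21,26),(-62,64.5,28),(68,24,22)]
for z in(0,1): print(fit('w1',px,m,fitz=z)); print(fit('w1',px[:4],m[:4],fitz=z))
# head/neck on bolt
for n,p,z in(('head',(655,405),30),('neck',(680,435),30)): print(n,onz('w1',p[0]/1.5625,p[1]/1.5625,z))
E
```

```text
(array([464.886, 181.145,  -2.171]), np.float64(1.13), [[0.4, 1.0], [-0.1, 0.9], [-1.1, -1.1], [0.7, -0.6], [0.2, -0.3], [-0.2, 0.4]])
(array([464.868, 181.154,  -2.173]), np.float64(1.17), [[0.3, 1.0], [-0.1, 1.0], [-1.0, -1.2], [0.8, -0.6]])
(array([464.394, 180.125,  -2.171,  -4.753]), np.float64(0.78), [[0.8, 0.7], [-0.1, 0.5], [-0.6, -0.7], [0.6, -0.2], [-0.4, 0.3], [-0.3, -0.5]])
(array([463.481, 179.283,  -2.173, -10.141]), np.float64(0.82), [[0.8, 0.1], [-0.6, 0.1], [-0.4, -0.4], [0.2, 0.2]])
head [577.10204926  -9.33639566  30.        ]
neck [581.6858055 -44.8169977  30.       ]
```

```bash
python3 -c "
from h import *
plan((605,20,229),0.966,5)"
```

```text
from [479.3 198.3 228.6] 0.9664 rz/row 0.0001
[-0.0151, 0.041, -0.0001]
[-0.0151, 0.041, -0.0001]
[-0.015, 0.041, -0.0001]
[-0.015, 0.041, -0.0001]
[-0.015, 0.041, -0.0001]
```

```bash
python3 -m pendant '{"turn":[[0,0,0],[0,0,0],[0,0,0],[0,0,0],[0,0,0],[0,0,0],[0,0,0],[0,0,0]],"xyz":[[-0.015,0.041,0],[-0.015,0.041,0],[-0.015,0.041,0],[-0.015,0.041,0],[-0.015,0.041,0],[0,0,0],[0,0,0],[0,0,0]],"jaw":[0.085,0.085,0.085,0.085,0.085,0.085,0.085,0.085]}'
python3 - <<'E'
from h import *
a=snap('wrist','w2')
im=cv2.resize(a['pixels'][:,:,::-1],(800,600),interpolation=cv2.INTER_CUBIC)
cv2.imwrite('pics/w2b.png',im)
E
```

```text
time_s: 2.6
eef_pos: [605.0, 20.6, 228.4]
eef_rot: [-3.139, -0.001, 0.966]
force: [0.7, 0.0, 0.6]
width: 85.0
grasp_force: 0.0
```

View pics/w2b.png

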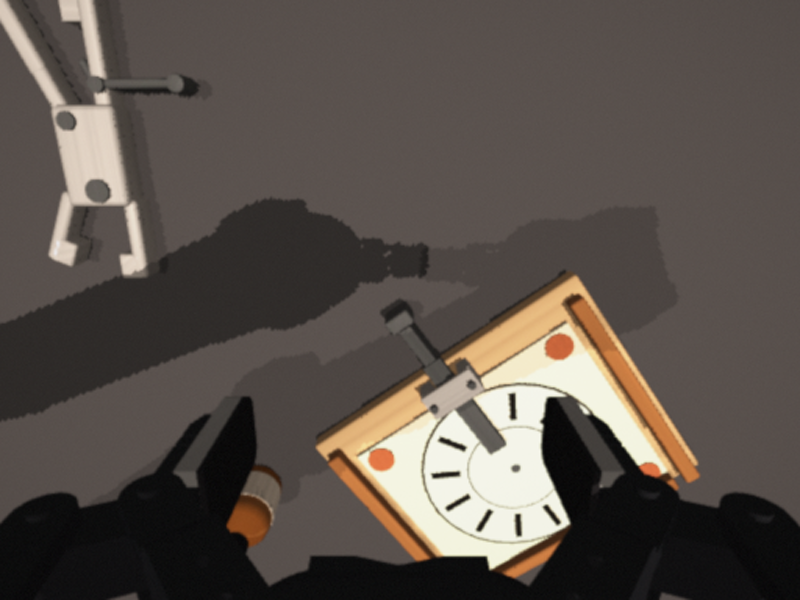

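The view shows the bolt head at (398,315) in 800×600 pixels, with the neck running to the keeper at (450,392). The board's -x edge runs from (318,437) to (574,274). I'll zoom in on that area.

```bash
python3 - <<'E'
from h import *
im=cv2.imread('pics/w2.png')
# region 800-scale x 370..510, y 285..465 -> native
c=im[165:300,195:375]
im=cv2.resize(c,None,fx=4.4,fy=4.4,interpolation=cv2.INTER_CUBIC)
im=np.clip(im.astype(float)*1.5,0,255).astype(np.uint8)
cv2.imwrite('pics/w2c.png',im);print(im.shape)
E
```

```text
(594, 792, 3)
```

View pics/w2c.png

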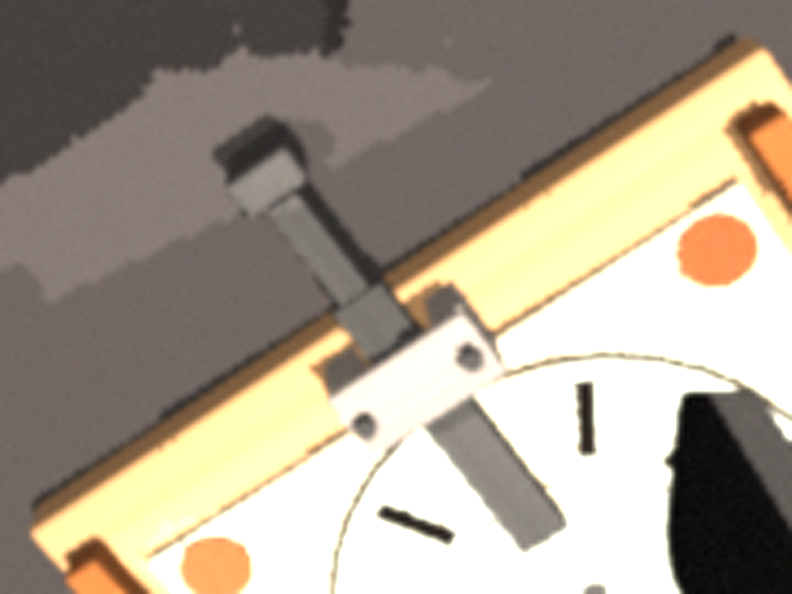

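```bash
python3 - <<'E'
from h import *
c=np.array([(228,185),(288,150),(306,180),(246,215),(272,205),(298,190),(338,308),(374,282)],float)
px=(c+.5)/4.4-.5+[195,165]
m=[(-29,-10,30),(-29,10,30),(-17,10,30),(-17,-10,30),(-17,-5,30),(-17,5,30),(17,-5,30),(17,5,30)]
for z in(0,1):
  print(fit('w2',px,m,1,fitz=z))
b=(np.array([(36,535),(764,48)])+.5)/4.4-.5+[195,165]
A,B=[onz('w2',*p,16) for p in b]; d=B-A; print('board',A.round(1),B.round(1),np.linalg.norm(d),'yaw',np.arctan2(-d[0],d[1]), (A+B)/2)
# two-view pliers: rivet/head corners w1,w2
s=1.5625
for n,p,q in(('c16-',(366,307),(78,206)),('c16+',(424,307),(132,205)),('c-50-',(366,220),(52,103)),('lever',(489,201),(177,83)),('neck/headcorner',(0,0),(0,0))):
  if p[0]: print(n,tri(('w1',p[0]/s,p[1]/s),('w2',q[0]/s,q[1]/s)))
print('head two view',tri(('w1',655/s,405/s),('w2',398/s,317/s)), tri(('d0',295,229),('w2',398/s,317/s)))
px=[(78,206),(132,205),(52,103),(116,104),(177,83),(148,273)]
mm=[(16,-21,26),(16,21,26),(-50,-21,26),(-50,21,26),(-62,64.5,28),(68,24,22)]
print(fit('w2',px,mm))
E
```

```text
(array([579.522, -41.227,  -1.555]), np.float64(1.76), [[-1.0, -0.1], [-0.3, -1.8], [1.7, -0.4], [1.1, 1.1], [-1.3, 1.0], [-0.1, -0.3], [0.5, -0.4], [-0.7, 1.0]])
(array([577.307, -44.835,  -1.554, -10.874]), np.float64(1.55), [[-0.5, 0.1], [-0.3, -1.3], [1.5, -0.2], [1.4, 1.0], [-1.1, 1.0], [-0.1, -0.2], [0.2, -1.0], [-1.2, 0.5]])
board [457.2 -74.9  16. ] [704.  -65.3  16. ] 247.01163020063072 yaw -1.5319390615291884 [580.62582912 -70.06592659  16.        ]
c16- (array([436.3, 178.4,  13.6]), array([0.5, 0.5]))
c16+ (array([473.2, 155.7,  21.9]), array([0.1, 0.1]))
c-50- (array([476.2, 232.8,  23. ]), array([0.7, 0.7]))
lever (array([552.9, 195.2,  25.1]), array([0.1, 0.1]))
head two view (array([578.5, -17.4,  20. ]), array([0.2, 0.2])) (array([577.7, -18.4,  17.2]), array([0., 0.]))
(array([467.161, 179.249,  -2.171]), np.float64(3.88), [[-3.9, -0.1], [0.6, 0.4], [-0.5, -0.3], [-0.0, -1.0], [1.5, -0.9], [2.4, 2.8]])
```

```bash
python3 -c "
from h import *
plan((474.5,195,120),0.971,6)"
```

```text
from [605.   20.8 228.6] 0.9669 rz/row -0.0007
[0.0115, -0.0344, 0.0181]
[0.0116, -0.0344, 0.0181]
[0.0116, -0.0344, 0.0181]
[0.0116, -0.0344, 0.0181]
[0.0116, -0.0344, 0.0181]
[0.0117, -0.0344, 0.0181]
```

```bash
python3 -m pendant '{"turn":[[0,0,-0.004],[0,0,0],[0,0,0],[0,0,0],[0,0,0],[0,0,0],[0,0,0],[0,0,0]],"xyz":[[0.0115,-0.0345,0.018],[0.0115,-0.0345,0.018],[0.0115,-0.0345,0.018],[0.0115,-0.0345,0.018],[0.0115,-0.0345,0.018],[0.0115,-0.034,0.018],[0,0,0],[0,0,0]],"jaw":[0.085,0.085,0.085,0.085,0.085,0.085,0.085,0.085]}'
python3 -c "
from h import *
plan((474.5,195,26),0.971,4)"
```

```text
time_s: 3.45
eef_pos: [473.5, 194.4, 120.8]
eef_rot: [-3.141, 0.0, 0.972]
force: [1.1, -1.1, 1.2]
width: 85.0
grasp_force: 0.0
from [473.5 194.4 120.8] 0.9722 rz/row 0.0003
[0.0003, 0.0001, 0.0237]
[0.0003, 0.0001, 0.0237]
[0.0003, 0.0001, 0.0237]
[0.0003, 0.0001, 0.0237]
```

```bash
python3 -m pendant '{"turn":[[0,0,0],[0,0,0],[0,0,0],[0,0,0],[0,0,0],[0,0,0],[0,0,0],[0,0,0]],"xyz":[[0.001,0,0.03],[0,0,0.03],[0,0,0.025],[0,0,0.0095],[0,0,0],[0,0,0],[0,0,0],[0,0,0]],"jaw":[0.085,0.085,0.085,0.085,0.02,0.02,0.02,0.02]}'
python3 -m pendant '{"turn":[[0,0,0],[0,0,0],[0,0,0],[0,0,0],[0,0,0],[0,0,0],[0,0,0],[0,0,0]],"xyz":[[0,0,0],[0,0,0],[0,0,0],[0,0,0],[0,0,-0.01],[0,0,-0.02],[0,0,-0.02],[0,0,0]],"jaw":[0.02,0.02,0.02,0.02,0.02,0.02,0.02,0.02]}'
```

```text
time_s: 4.25
eef_pos: [476.3, 193.2, 27.5]
eef_rot: [3.14, -0.002, 0.967]
force: [-0.5, -0.2, 0.4]
width: 27.8
grasp_force: 0.0
time_s: 5.05
eef_pos: [477.4, 193.4, 79.1]
eef_rot: [3.138, -0.005, 0.967]
force: [0.4, 0.8, -0.0]
width: 20.1
grasp_force: 0.0
```

```bash
python3 - <<'E'
from h import *
a=snap('wrist','w3');b=snap('side','d3')
im=np.hstack([cv2.resize(a['pixels'],(480,360)),cv2.resize(b['pixels'][140:240,170:310],(320,228+132))])[:,:,::-1]
cv2.imwrite('pics/c3.png',im);print(env.read_state()['eef_pos'])
E
```

```text
[475.59532311 193.11714456  76.94364759]
```

View pics/c3.png

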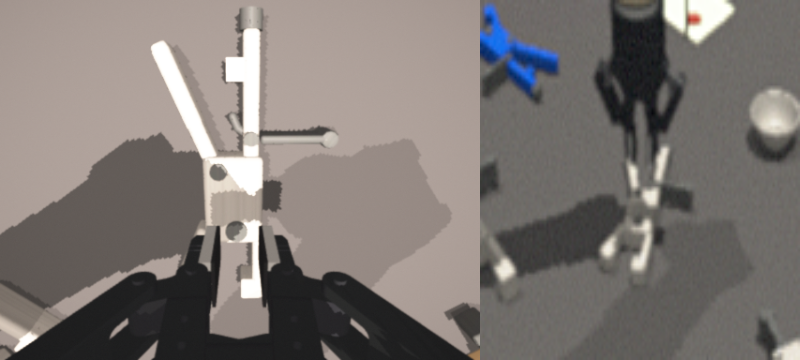

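The fingers closed to 20 mm without touching. The pliers still lie at c3 (230,180), apparently unmoved, with the fingertips at about (205,228) and (265,228). I'll compare this with the projection to see where the tips really are.

```bash
python3 - <<'E'
from h import *
k=480/512
p=np.array([475.6,193.1,77])
for z in (0,3,9,22,40): print('ahead',z,proj('w3',p-[0,0,z])*k)
for x,y in((16,-21),(16,21),(-50,-21),(-50,21),(-17,0)):
  c,s=np.cos(-2.171),np.sin(-2.171);print(x,y,proj('w3',(464.9+c*x-s*y,181.1+s*x+c*y,26))*k)
px=[(205,225),(262,225),(204,157),(262,157),(331,139)]
m=[(16,-21,26),(16,21,26),(-50,-21,26),(-50,21,26),(-62,64.5,28)]
print(fit('w3',px,m,k),fit('w3',px,m,k,fitz=1))
c=cv2.imread('pics/w3.png')[200:384,180:340];cv2.imwrite('pics/c3b.png',cv2.resize(c,None,fx=3.2,fy=3.2,interpolation=cv2.INTER_CUBIC))
E
```

```text
ahead 0 [236.0625 237.9375]
ahead 3 [236.0625 235.3125]
ahead 9 [236.15625 230.4375 ]
ahead 22 [236.25    220.78125]
ahead 40 [236.34375 209.34375]
16 -21 [205.59375 243.46875]
16 21 [262.21875 243.28125]
-50 -21 [202.03125 156.46875]
-50 21 [264.28125 156.28125]
-17 0 [233.53125 201.9375 ]
(array([466.72 , 185.877,  -2.206]), np.float64(14.04), [[-2.2, 12.4], [-2.2, 14.0], [-1.5, -9.4], [3.4, -7.3], [2.1, -4.5]]) (array([463.942, 179.428,  -2.208, -24.314]), np.float64(7.35), [[3.4, 5.2], [-2.9, 6.9], [4.8, -6.7], [2.3, -4.7], [-7.4, 0.2]])
```

View pics/c3b.png

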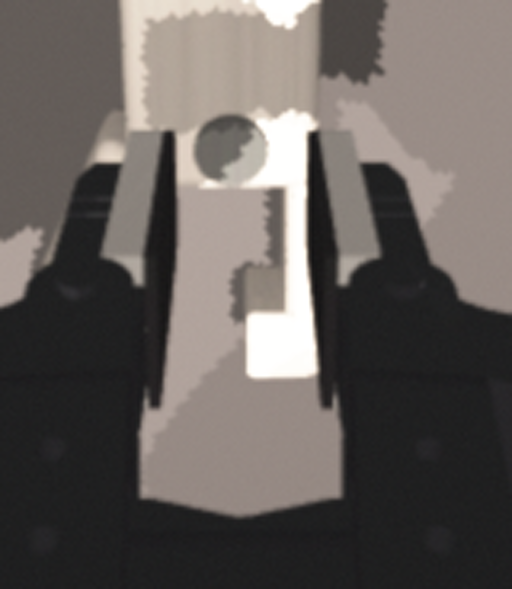

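The enlarged crop shows the pliers' front edge at native row 258, which matches the earlier fit, so they have not moved. The fingertip edges are at about native row 240.6. The tip height follows from that.

```bash
python3 - <<'E'
from h import *
s=env.read_state();print(s['eef_pos'],s['eef_rot'],s['width'],s['force'])
p=np.array([475.6,193.1,77]);tx=np.array([np.cos(.967),np.sin(.967),0]);ty=np.array([np.sin(.967),-np.cos(.967),0])
for off in(-11,0,11):
  print(off,[(a,proj('w3',p+tx*off+ty*10-[0,0,a]).tolist()) for a in(-30,-15,0,9,15,22)])
print('measured tips', 180+175/3.2,180+308/3.2,'row',200+130/3.2,'upper',200+255/3.2)
E
```

```text
[475.59532311 193.11714456  76.94364759] [ 3.14117946e+00 -9.14061293e-04  9.67074731e-01] 19.99239069235457 [-0.08415289  0.39210567 -0.22331673]
-11 [(-30, [274.4, 309.7]), (-15, [272.5, 289.4]), (0, [270.9, 272.6]), (9, [270.1, 263.8]), (15, [269.5, 258.4]), (22, [269.0, 252.5])]
0 [(-30, [274.9, 287.9]), (-15, [272.9, 269.2]), (0, [271.2, 253.8]), (9, [270.4, 245.8]), (15, [269.8, 240.8]), (22, [269.3, 235.5])]
11 [(-30, [275.5, 264.9]), (-15, [273.3, 248.1]), (0, [271.6, 234.2]), (9, [270.7, 227.0]), (15, [270.2, 222.6]), (22, [269.6, 217.8])]
measured tips 234.6875 276.25 row 240.625 upper 279.6875
```

```bash
python3 -m pendant '{"turn":[[0,0,0],[0,0,0],[0,0,0],[0,0,0],[0,0,0],[0,0,0],[0,0,0],[0,0,0]],"xyz":[[0.001,-0.002,0],[0,0,0],[0,0,0],[0,0,0.02],[0,0,0.02],[0,0,0.008],[0,0,0],[0,0,0]],"jaw":[0.06,0.06,0.06,0.06,0.06,0.06,0.06,0.06]}'
python3 -c "
from h import *
s=env.read_state();print(s['eef_pos'],s['force'],s['width'])"
```

```text
time_s: 5.95
eef_pos: [474.7, 194.8, 28.6]
eef_rot: [3.141, -0.0, 0.967]
force: [-1.0, 0.4, -0.0]
width: 60.1
grasp_force: 0.0
[474.71625358 194.78192548  28.6308473 ] [-0.95178877  0.40432169 -0.00607633] 60.11917756705417
```

```bash
python3 -m pendant '{"turn":[[0,0,0],[0,0,0],[0,0,0],[0,0,0],[0,0,0],[0,0,0],[0,0,0],[0,0,0]],"xyz":[[0,0,0.002],[0,0,0.002],[0,0,0.002],[0,0,0],[0,0,0],[0,0,0],[0,0,0],[0,0,0]],"jaw":[0.06,0.06,0.06,0.03,0.03,0.03,0.03,0.03]}'
```

```text
time_s: 6.75
eef_pos: [474.9, 195.0, 23.3]
eef_rot: [3.141, -0.001, 0.967]
force: [-0.0, 0.6, 6.1]
width: 30.2
grasp_force: 2.6
```

```bash
python3 - <<'E'
from h import *
a=snap('wrist','w4');b=snap('side','d4');c=snap('scene','s4')
R=lambda i,x,y,w,h:cv2.resize(i['pixels'][y:y+h,x:x+w],(400,300),interpolation=cv2.INTER_CUBIC)
im=np.vstack([np.hstack([R(a,120,120,256,192),R(b,200,160,80,60)]),np.hstack([R(c,235,165,80,60),R(a,190,190,128,96)])])[:,:,::-1]
cv2.imwrite('pics/c4.png',im);s=env.read_state();print(s['eef_pos'],s['force'],s['width'],s['grasp_force'])
p=s['eef_pos']
for z in(0,22):
  print(z,proj('w4',p-[0,0,z]),proj('d4',p-[0,0,z]),proj('s4',p-[0,0,z]))
E
```

```text
[474.91139742 195.06934892  23.28256116] [-0.27099406  0.64751317  4.14624868] 29.870228028236305 2.6305876672267914
0 [254.3 253.6] [240.5 197.5] [269.  200.9]
22 [254.4 235. ] [240.7 202.5] [268.9 207. ]
```

View pics/c4.png

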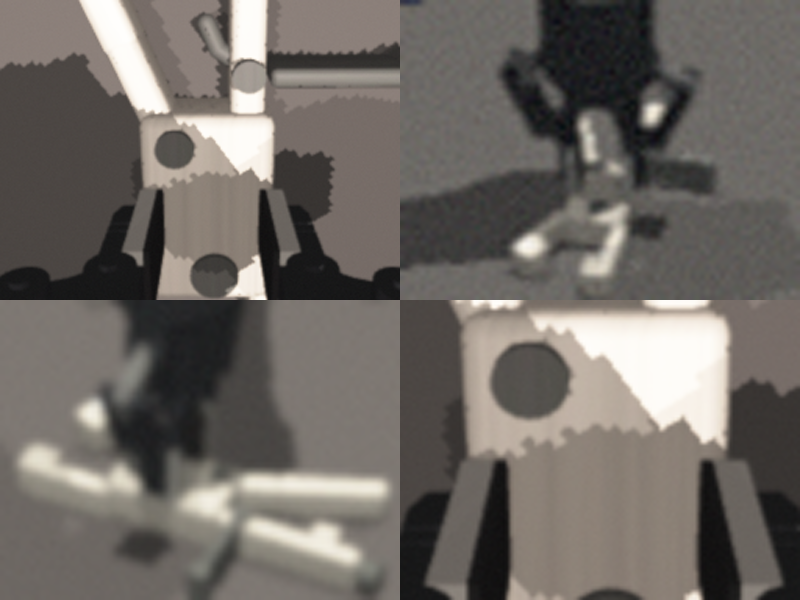

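The view shows both fingertips resting on top of the head block. So the tips are about level with the TCP, not 22 mm ahead of it. I'll go lower by contact.

```bash
python3 -m pendant '{"turn":[[0,0,0],[0,0,0],[0,0,0],[0,0,0],[0,0,0],[0,0,0],[0,0,0],[0,0,0]],"xyz":[[0,0,-0.004],[0,0,0],[0,0,0],[0,0,0.006],[0,0,0.006],[0,0,0.006],[0,0,0],[0,0,0]],"jaw":[0.07,0.07,0.07,0.07,0.07,0.07,0.07,0.07]}'
```

```text
time_s: 7.7
eef_pos: [474.2, 194.7, 8.0]
eef_rot: [-3.141, 0.001, 0.967]
force: [-0.1, 0.3, 0.7]
width: 69.8
grasp_force: 0.0
```

```bash
python3 -m pendant '{"turn":[[0,0,0],[0,0,0],[0,0,0],[0,0,0],[0,0,0],[0,0,0],[0,0,0],[0,0,0]],"xyz":[[0,0,0.003],[0,0,0.003],[0,0,0],[0,0,0],[0,0,0],[0,0,0],[0,0,0],[0,0,0]],"jaw":[0.07,0.055,0.055,0.02,0.02,0.02,0.02,0.02]}'
```

```text
time_s: 8.5
eef_pos: [474.3, 195.0, 2.7]
eef_rot: [-3.141, -0.0, 0.967]
force: [-0.8, 0.1, 4.3]
width: 41.0
grasp_force: 63.1
```

```bash
python3 -c "
from h import *
plan((581.9,33.7,53),1.605,6,start=(474.3,195,53),yaw0=.967)"
python3 -m pendant '{"turn":[[0,0,0],[0,0,0],[0,0,0],[0,0,0],[0,0,0],[0,0,0],[0,0,0],[0,0,0]],"xyz":[[0,0,-0.01],[0,0,-0.02],[0,0,-0.02],[0,0,0],[0,0,0],[0,0,0],[0,0,0],[0,0,0]],"jaw":[0.02,0.02,0.02,0.02,0.02,0.02,0.02,0.02]}'
```

```text
from [474.3 195.   53. ] 0.967 rz/row -0.1063
[-0.0119, 0.03, -0.0]
[-0.0151, 0.0286, -0.0]
[-0.018, 0.0268, -0.0]
[-0.0208, 0.0248, -0.0]
[-0.0233, 0.0224, -0.0]
[-0.0255, 0.0198, -0.0]
time_s: 9.3
eef_pos: [473.9, 194.6, 51.6]
eef_rot: [-3.141, 0.002, 0.967]
force: [0.0, -0.1, -4.8]
width: 41.2
grasp_force: 62.1
```

```bash
python3 -m pendant '{"turn":[[0,0,-0.106],[0,0,-0.106],[0,0,-0.106],[0,0,-0.106],[0,0,-0.106],[0,0,-0.108],[0,0,0],[0,0,0]],"xyz":[[-0.012,0.03,0],[-0.015,0.0285,0],[-0.018,0.027,0],[-0.021,0.025,0],[-0.0235,0.0225,0],[-0.0255,0.02,0],[0,0,0],[0,0,0]],"jaw":[0.02,0.02,0.02,0.02,0.02,0.02,0.02,0.02]}'
python3 - <<'E'
from h import *
import time
a=snap('wrist','w5')
s=env.read_state();p=s['eef_pos'];print(p,s['eef_rot'],s['width'])
y=s['eef_rot'][2]-np.pi;X=np.array([np.cos(y),np.sin(y),0]);Y=np.array([-np.sin(y),np.cos(y),0])
bite=p+75.8*X;n=np.array([579.5,-41.2,0]);j=-1.537
d=(bite-n)[:2];print('yaw err',y-j,'bite along',d@[np.cos(j),np.sin(j)],'side',d@[-np.sin(j),np.cos(j)])
plan((581.9,33.7,30),1.605,2)
E
```

```text
time_s: 10.1
eef_pos: [582.1, 31.1, 51.8]
eef_rot: [-3.14, 0.001, 1.601]
force: [-0.2, 0.9, -5.5]
width: 40.6
grasp_force: 62.2
[581.42168805  33.01261571  51.6693341 ] [-3.13942698e+00 -6.12525772e-04  1.60352900e+00] 41.37825790716784
yaw err -0.0010636488052475634 bite along 1.6946535310278725 side 4.347602506606098
from [581.4  33.   51.7] 1.6035 rz/row -0.0007
[0.0003, 0.0003, 0.0108]
[0.0003, 0.0003, 0.0108]
```

```bash
python3 -m pendant '{"turn":[[0,0,0],[0,0,0],[0,0,0],[0,0,0],[0,0,0],[0,0,0],[0,0,0],[0,0,0]],"xyz":[[0,0.0005,0.008],[0,0,0.01],[0,0,0.01],[0,0,0.007],[0,0,0],[0,0,0],[0,0,0],[0,0,0]],"jaw":[0.02,0.02,0.02,0.02,0.02,0.02,0.02,0.02]}'
```

```text
time_s: 10.95
eef_pos: [583.2, 32.9, 17.9]
eef_rot: [3.14, 0.0, 1.605]
force: [-0.6, 0.0, -4.4]
width: 40.8
grasp_force: 62.1
```

```bash
python3 -m pendant '{"turn":[[0,0,0],[0,0,0],[0,0,0],[0,0,0],[0,0,0],[0,0,0],[0,0,0],[0,0,0]],"xyz":[[0,0,0.006],[0,0,0.006],[0,0,0.001],[0,0,0],[0,0,0],[0,0,0],[0,0,0],[0,0,0]],"jaw":[0.02,0.02,0.02,0.02,0.02,0.02,0.02,0.02]}'
python3 - <<'E'
from h import *
s=env.read_state();p=s['eef_pos'];print(p,s['eef_rot'],s['width'],s['force'])
y=s['eef_rot'][2]-np.pi;X=np.array([np.cos(y),np.sin(y),0])
d=(p+75.8*X-np.array([579.5,-41.2,0]))[:2];j=-1.537
print('along',d@[np.cos(j),np.sin(j)],'side',d@[-np.sin(j),np.cos(j)])
E
```

```text
time_s: 11.75
eef_pos: [582.9, 33.0, 4.6]
eef_rot: [3.141, 0.0, 1.605]
force: [-0.0, -0.0, -4.1]
width: 40.7
grasp_force: 62.2
[582.88670023  32.9848717    4.57232913] [3.14133408e+00 9.13378235e-06 1.60483039e+00] 40.68280163841483 [-9.36483605e-05 -2.91018245e-02 -4.12195734e+00]
along 1.771925039525538 side 5.909485919226595
```

```bash
python3 -m pendant '{"turn":[[0,0,0],[0,0,0],[0,0,0],[0,0,0],[0,0,0],[0,0,0],[0,0,0],[0,0,0]],"xyz":[[0,-0.001,0],[0,-0.001,0],[0,-0.001,0],[0,-0.001,0],[0,0,0],[0,0,0],[0,0,0],[0,0,0]],"jaw":[0.02,0.02,0.02,0.02,0.02,0.02,0.02,0.02]}'
```

```text
time_s: 12.55
eef_pos: [578.9, 32.8, 4.4]
eef_rot: [3.142, 0.0, 1.605]
force: [0.8, 0.2, -3.6]
width: 40.9
grasp_force: 62.2
```

```bash
python3 -m pendant '{"turn":[[0,0,0],[0,0,0],[0,0,0],[0,0,0],[0,0,0],[0,0,0],[0,0,0],[0,0,0]],"xyz":[[0,-0.001,0],[0,-0.001,0],[0,0,0],[0,0,0],[0,0,0],[0,0,0],[0,0,0],[0,0,0]],"jaw":[0.02,0.02,0.02,0.02,0.02,0.02,0.02,0.02]}'
```

```text
time_s: 13.35
eef_pos: [576.8, 32.8, 4.4]
eef_rot: [-3.142, 0.0, 1.605]
force: [0.1, 0.6, -4.2]
width: 40.8
grasp_force: 62.2
```

```bash
python3 -m pendant '{"turn":[[0,0,0],[0,0,0],[0,0,0],[0,0,0],[0,0,0],[0,0,0],[0,0,0],[0,0,0]],"xyz":[[0,-0.001,0],[0,-0.001,0],[0,0,0],[0,0,0],[0,0,0],[0,0,0],[0,0,0],[0,0,0]],"jaw":[0.02,0.02,0.02,0.02,0.02,0.02,0.02,0.02]}'
```

```text
time_s: 14.15
eef_pos: [575.9, 32.7, 4.6]
eef_rot: [3.139, 0.0, 1.605]
force: [4.3, -0.7, -5.5]
width: 40.8
grasp_force: 62.1
```

```bash
python3 -m pendant '{"turn":[[0,0,0],[0,0,0],[0,0,0],[0,0,0],[0,0,0],[0,0,0],[0,0,0],[0,0,0]],"xyz":[[0,0.0012,0.001],[0,0,0.001],[0,0,0.0005],[0,0,0],[0,0,0],[0,0,0],[0,0,0],[0,0,0]],"jaw":[0.02,0.02,0.02,0.02,0.02,0.06,0.075,0.075]}'
```

```text
time_s: 14.95
eef_pos: [574.6, 32.7, 1.3]
eef_rot: [-3.139, -0.0, 1.604]
force: [0.4, 0.3, -0.3]
width: 75.0
grasp_force: 0.0
```

```bash
python3 -m pendant '{"turn":[[0,0,0],[0,0,0],[0,0,0],[0,0,0],[0,0,0],[0,0,0],[0,0,0],[0,0,0]],"xyz":[[0,0,-0.02],[0,0,-0.035],[0.02,0,-0.035],[0.04,0,-0.02],[0.02,0,0],[0,0,0],[0,0,0],[0,0,0]],"jaw":[0.085,0.085,0.085,0.085,0.085,0.085,0.085,0.085]}'
python3 - <<'E'
from h import *
a=snap('wrist','w6');c=snap('scene','s6');b=snap('side','d6')
im=cv2.resize(a['pixels'],(800,600),interpolation=cv2.INTER_CUBIC)
im[380:600,0:200]=cv2.resize(b['pixels'][185:251,265:325],(200,220),interpolation=cv2.INTER_CUBIC)
im[420:600,560:800]=cv2.resize(c['pixels'][205:265,160:240],(240,180),interpolation=cv2.INTER_CUBIC)
cv2.imwrite('pics/c6.png',im[:,:,::-1]);s=env.read_state();print(s['eef_pos'],s['eef_rot'])
E
```

```text
time_s: 15.75
eef_pos: [572.7, 110.3, 111.2]
eef_rot: [-3.14, 0.002, 1.602]
force: [-1.0, -0.0, -0.3]
width: 84.7
grasp_force: 0.0
[573.10883771 110.78670566 111.40993146] [-3.14041610e+00  1.20260290e-03  1.60206841e+00]
```

View pics/c6.png

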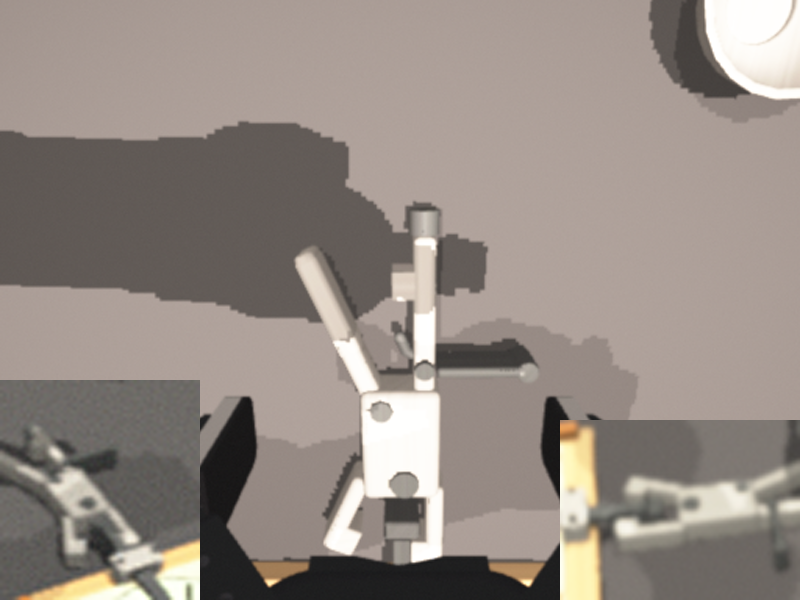

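The wrist view shows the head corners at (361,393), (439,393), (439,497) and (361,497), and the lever tip at (529,373). The bolt head and neck lie between the open jaws. Both insets confirm this, with the neck next to the fixed pad.

```bash
python3 - <<'E'
from h import *
px=[(361,393),(439,393),(439,497),(361,497),(529,373)]
m=[(-50,-21,26),(-50,21,26),(16,21,26),(16,-21,26),(-62,64.5,28)]
r=fit('w6',px,m);print(r);print(fit('w6',px,m,fitz=1))
v=r[0];
def W(x,y): c,s=np.cos(v[2]),np.sin(v[2]);return np.array([v[0]+c*x-s*y,v[1]+s*x+c*y])
X=np.array([np.cos(-1.537),np.sin(-1.537)]);o=np.array([575.9,32.8])+17*0*X
print('dead-reckoned origin',np.array([575.5,32.8])+16.8*X)
print('head mid',W(-17,0),'squeeze',W(-95,-24.5+0))
E
```

```text
(array([576.476,  16.436,  -1.54 ]), np.float64(1.36), [[-1.1, -0.8], [1.4, -0.7], [-0.8, 1.0], [0.6, 0.9], [-0.1, -0.2]])
(array([576.673,  14.949,  -1.54 ,  -2.465]), np.float64(1.29), [[-0.6, -0.6], [1.3, -0.5], [-0.9, 0.6], [1.0, 0.4], [-0.8, 0.2]])
dead-reckoned origin [576.06767021  16.0095935 ]
head mid [575.9525452   33.42793912] squeeze [549.06242854 110.63656316]
```

```bash
python3 -m pendant '{"turn":[[0,0,0],[0,0,0],[0,0,0],[0,0,0],[0,0,0],[0,0,0],[0,0,0],[0,0,0]],"xyz":[[0.0005,-0.0155,0.02],[0,0,0.025],[0,0,0.025],[0,0,0.02],[0,0,0.01],[0,0,0.008],[0,0,0],[0,0,0]],"jaw":[0.072,0.072,0.072,0.072,0.072,0.072,0.072,0.072]}'
python3 - <<'E'
from h import *
s=env.read_state();p=s['eef_pos'];print(p,s['eef_rot'],s['force'],s['width'])
d=(p[:2]-[576.3,16.2]);j=-1.539
print('pliers x',d@[np.cos(j),np.sin(j)],'y',d@[-np.sin(j),np.cos(j)])
E
```

```text
time_s: 16.7
eef_pos: [558.4, 112.6, 4.5]
eef_rot: [3.14, -0.0, 1.605]
force: [0.6, 0.4, -0.2]
width: 71.9
grasp_force: 0.0
[558.37696222 112.60255808   4.51187508] [ 3.14037777e+00 -1.36646653e-04  1.60450874e+00] [ 0.57321372  0.42600401 -0.16787929] 71.90290884948318
pliers x -96.92362113108535 y -14.849247619302162
```

```bash
python3 -m pendant '{"turn":[[0,0,0],[0,0,0],[0,0,0],[0,0,0],[0,0,0],[0,0,0],[0,0,0],[0,0,0]],"xyz":[[0,0.0015,0.001],[0,0.0015,0.001],[0,0.001,0],[0,0.001,0],[0,0.001,0],[0,0.001,0],[0,0.001,0],[0,0.001,0]],"jaw":[0.066,0.06,0.058,0.056,0.054,0.052,0.05,0.048]}'
python3 - <<'E'
from h import *
s=env.read_state();p=s['eef_pos'];print(p,s['force'],s['width'],s['grasp_force'])
d=(p[:2]-[576.3,16.2]);j=-1.539
y=d@[-np.sin(j),np.cos(j)];print('pliers y',y,'finger+',y+s['width']/2,'finger-',y-s['width']/2)
E
```

```text
time_s: 17.5
eef_pos: [566.9, 113.2, 2.0]
eef_rot: [3.142, -0.0, 1.605]
force: [-0.2, -0.0, 1.8]
width: 48.1
grasp_force: 1.1
[566.90493204 113.17240275   1.96257949] [-0.21136897 -0.00286452  1.81112439] 48.051254697091885 1.14483229117468
pliers y -6.3074724347017455 finger+ 17.718154913844195 finger- -30.33309978324769
```

```bash
python3 -m pendant '{"turn":[[0,0,0],[0,0,0],[0,0,0],[0,0,0],[0,0,0],[0,0,0],[0,0,0],[0,0,0]],"xyz":[[0,0.001,-0.0005],[0,0.001,-0.0005],[0,0.001,0],[0,0.001,0],[0,0.001,0],[0,0.001,0],[0,0.001,0],[0,0.001,0]],"jaw":[0.046,0.044,0.042,0.04,0.038,0.036,0.034,0.032]}'
python3 - <<'E'
from h import *
s=env.read_state();p=s['eef_pos'];print(p,s['force'],s['width'],s['grasp_force'])
d=(p[:2]-[576.3,16.2]);j=-1.539
y=d@[-np.sin(j),np.cos(j)];print('pliers y',y,'finger+',y+s['width']/2,'finger-',y-s['width']/2)
E
```

```text
time_s: 18.3
eef_pos: [574.4, 113.0, 3.1]
eef_rot: [-3.141, 0.0, 1.604]
force: [-1.1, 0.6, 5.6]
width: 32.6
grasp_force: 28.5
[574.43617396 112.98320944   3.13545246] [-1.12755387  0.60723074  5.57077187] 32.621330643033936 28.478516814066097
pliers y 1.2139480974474155 finger+ 17.524613418964382 finger- -15.096717224069552
```

```bash
python3 -m pendant '{"turn":[[0,0,0],[0,0,0],[0,0,0],[0,0,0],[0,0,0],[0,0,0],[0,0,0],[0,0,0]],"xyz":[[0,0,0],[0,0,0],[0,0,0],[0,0,0],[0,0,0],[0,0,0],[0,0,0],[0,0,0]],"jaw":[0.03,0.028,0.025,0.025,0.025,0.025,0.025,0.025]}'
```

```text
time_s: 19.1
eef_pos: [574.5, 113.0, 3.3]
eef_rot: [-3.141, -0.0, 1.603]
force: [-1.2, 1.1, 5.4]
width: 31.8
grasp_force: 58.8
```

```bash
python3 -m pendant '{"turn":[[0,0,0],[0,0,0],[0,0,0],[0,0,0],[0,0,0],[0,0,0],[0,0,0],[0,0,0]],"xyz":[[0.001,0,-0.001],[0.002,0,0],[0.003,0,0],[0.004,0,0],[0.004,0,0],[0.004,0,0],[0.004,0,0],[0,0,0]],"jaw":[0.025,0.025,0.025,0.025,0.025,0.025,0.025,0.025]}'
```

```text
time_s: 19.9
eef_pos: [574.0, 129.5, 3.4]
eef_rot: [-3.14, 0.007, 1.601]
force: [0.8, -7.7, 0.2]
width: 31.9
grasp_force: 59.7
```

```bash
python3 -m pendant '{"turn":[[0,0,0],[0,0,0],[0,0,0],[0,0,0],[0,0,0],[0,0,0],[0,0,0],[0,0,0]],"xyz":[[0.003,0,0],[0.003,0,0],[0.003,0,0],[0.003,0,0],[0.003,0,0],[0.003,0,0],[0,0,0],[0,0,0]],"jaw":[0.025,0.025,0.025,0.025,0.025,0.025,0.025,0.025]}'
```

```text
time_s: 20.7
eef_pos: [573.4, 147.0, 3.4]
eef_rot: [-3.14, 0.008, 1.601]
force: [-0.1, -7.5, -0.6]
width: 31.3
grasp_force: 59.7
```

```bash
python3 - <<'E'
from h import *
b=snap('side','d7');c=snap('scene','s7');s=env.read_state();print(s['eef_pos'],s['force'])
# template-track keeper-side neck end / pliers jaw shift: head-block patch from s6 -> s7
for f0,f1,box in(('s6','s7',(170,225,222,255)),('d6','d7',(270,190,300,225))):
  a=np.load(f'pics/{f0}.npz')['p'];t=a[box[1]:box[3],box[0]:box[2]]
  r=cv2.matchTemplate(np.load(f'pics/{f1}.npz')['p'],t,cv2.TM_CCOEFF_NORMED);_,m,_,l=cv2.minMaxLoc(r);print(box,m,l)
E
```

```text
[573.42507925 146.94575121   3.36537396] [ 0.77875715 -7.245131    0.10047769]
(170, 225, 222, 255) 0.7798190116882324 (183, 224)
(270, 190, 300, 225) 0.7065797448158264 (266, 184)
```

```bash
python3 -m pendant '{"turn":[[0,0,0],[0,0,0],[0,0,0],[0,0,0],[0,0,0],[0,0,0],[0,0,0],[0,0,0]],"xyz":[[0.002,0,0],[0.002,0,0],[0.002,0,0],[0.001,0,0],[0,0,0],[0,0,0],[0,0,0],[0,0,0]],"jaw":[0.025,0.025,0.025,0.025,0.025,0.025,0.025,0.025]}'
```

```text
time_s: 21.6
eef_pos: [573.2, 153.5, 3.4]
eef_rot: [-3.14, 0.008, 1.6]
force: [1.4, -8.1, 0.3]
width: 31.4
grasp_force: 59.6
```

```bash
python3 -m pendant '{"turn":[[0,0,0],[0,0,0],[0,0,0],[0,0,0],[0,0,0],[0,0,0],[0,0,0],[0,0,0]],"xyz":[[0.001,0,0],[0.001,0,0],[0.001,0,0],[0.001,0,0],[0.001,0,0],[0,0,0],[0,0,0],[0,0,0]],"jaw":[0.025,0.025,0.025,0.025,0.025,0.025,0.025,0.025]}'
```

```text
time_s: 22.4
eef_pos: [573.2, 155.7, 3.4]
eef_rot: [-3.14, 0.012, 1.599]
force: [0.5, -11.8, 1.0]
width: 31.8
grasp_force: 59.4
```

```bash
python3 -m pendant '{"turn":[[0,0,0],[0,0,0],[0,0,0],[0,0,0],[0,0,0],[0,0,0],[0,0,0],[0,0,0]],"xyz":[[0.002,0,0],[0.002,0,0],[0.002,0,0],[0.001,0,0],[0.001,0,0],[0,0,0],[0,0,0],[0,0,0]],"jaw":[0.025,0.025,0.025,0.025,0.025,0.025,0.025,0.025]}'
```

```text
time_s: 23.2
eef_pos: [573.4, 159.5, 3.3]
eef_rot: [-3.14, 0.017, 1.597]
force: [2.3, -16.6, 1.9]
width: 31.6
grasp_force: 59.3
```

```bash
python3 -m pendant '{"turn":[[0,0,0],[0,0,0],[0,0,0],[0,0,0],[0,0,0],[0,0,0],[0,0,0],[0,0,0]],"xyz":[[-0.003,0,0],[-0.003,0,0],[-0.003,0,0],[0,0,0],[0,0,0],[0,0,0],[0,0,0],[0,0,0]],"jaw":[0.025,0.025,0.025,0.025,0.025,0.025,0.025,0.025]}'
```

```text
time_s: 24.0
eef_pos: [573.2, 159.5, 3.4]
eef_rot: [-3.141, 0.006, 1.601]
force: [0.7, -6.3, -1.1]
width: 31.7
grasp_force: 59.8
```

```bash
python3 -m pendant '{"turn":[[0,0,0],[0,0,0],[0,0,0],[0,0,0],[0,0,0],[0,0,0],[0,0,0],[0,0,0]],"xyz":[[-0.002,0,0],[-0.002,0,0],[0,0,0],[0,0,0],[0,0,0],[0,0,0],[0,0,-0.02],[0,0,-0.03]],"jaw":[0.025,0.025,0.025,0.05,0.055,0.055,0.055,0.055]}'
python3 -m pendant '{"turn":[[0,0,0],[0,0,0],[0,0,0],[0,0,0],[0,0,0],[0,0,0],[0,0,0],[0,0,0]],"xyz":[[0,0,-0.04],[0,0,-0.04],[0,0,-0.02],[0,0,0],[0,0,0],[0,0,0],[0,0,0],[0,0,0]],"jaw":[0.05,0.05,0.05,0.05,0.05,0.05,0.05,0.05]}'
python3 - <<'E'
from h import *
a=snap('wrist','w8');b=snap('side','d8');c=snap('scene','s8');s=env.read_state();print(s['eef_pos'],s['eef_rot'])
# expected: pliers shifted by t along -x
t=46.5;j=-1.539;O=np.array([576.3+.0-t*np.cos(j),16.2-t*np.sin(j)])
def W(x,y,z): return (O[0]+np.cos(j)*x-np.sin(j)*y,O[1]+np.sin(j)*x+np.cos(j)*y,z)
for n,q in(('c-50-',(-50,-21,26)),('c-50+',(-50,21,26)),('c16',(16,21,26)),('lever',(-62,64.5,28)),('screw',(-142,12.5,22))): print(n,proj('w8',W(*q)))
g=cv2.cvtColor(a['pixels'],cv2.COLOR_RGB2GRAY)
print('bright extents');m=(g>215)
n,l,st,ce=cv2.connectedComponentsWithStats(m.astype(np.uint8));
for i in range(1,n):
  if st[i,4]>60: print(st[i],ce[i].round(0))
E
```

```text
time_s: 24.8
eef_pos: [571.3, 161.0, 52.8]
eef_rot: [-3.137, 0.0, 1.606]
force: [1.1, 0.2, 0.4]
width: 55.1
grasp_force: 0.0
time_s: 25.6
eef_pos: [572.5, 160.1, 152.6]
eef_rot: [-3.139, 0.001, 1.605]
force: [1.1, -0.7, 0.3]
width: 50.0
grasp_force: 0.0
[572.94538844 160.13663403 153.32390798] [-3.14056018e+00  3.32050186e-04  1.60469984e+00]
c-50- [231.6 232.9]
c-50+ [276.9 233.1]
c16 [275.2 293.9]
lever [325.1 222.2]
screw [269.3 132.3]
bright extents
[ 406   25  106  109 6334] [450.  83.]
[263 147   9  10  64] [268. 151.]
[ 233  151   45  183 3714] [253. 263.]
[263 175  11  42 415] [268. 196.]
```

```bash
python3 - <<'E'
from h import *
g=cv2.cvtColor(np.load('pics/w8.npz')['p'],cv2.COLOR_RGB2GRAY)
for y in list(range(126,150,4))+list(range(200,250,3))+list(range(270,335,5)):
  print(y,' '.join(f'{v:3d}' for v in g[y,212:348:4]))
E
```

```text
126  91  89  90  91  90  89  90 135 159 159 159 160 160 160 159 159 161 158 161 161 159 160 159 159 160 160 160 160 159 159 160 159 160 159
130  90  90  90  91  88  90  90  94 158 160 160 160  93  89  89  92 156 159 160 159 160 160 160 160 159 160 161 160 160 160 159 159 160 160
134  90  89  90  91  89  89  90  90  98 159 160 161  95 157 193 166 110 160 161 160 160 161 160 161 160 160 160 160 160 161 159 160 160 160
138  90  89  89  90  90  89  90  90  90 102 158 161  94 159 195 165 122 159 160 160 160 161 161 160 160 159 160 160 159 159 160 160 160 160
142  89  91  90  90  90  91  90  91  90  89  97 158 107 159 194 166  92  90  96 160 159 160 160 159 161 159 161 160 159 160 160 159 160 160
146  90  91  90  90  91  89  89 125 140 131  90  90  91 156 190 154  75  90  95 160 161 160 160 161 160 160 160 161 160 159 160 160 159 160
200 161 161 160 161 161 161 139 255 255 245  84 114  72 253 255 252 138 160 160 161 161 161 160 160 159 140 139 139 139 140 151 160 160 160
203 160 160 161 161 160 160 142 255 255 240 138 154  69 252 255 253 138 161 160 160 160 161 159 147 136 123 113 136 137 
[... 3239 characters left out ...]

310 135 135 135 135 137 194 251 242 115 102  98 101  98  88 131 251 249 136 136 135 135 135 135 135 136 136  23  25  34  29  29  30  30  29
315 135 134 135 135 136 182 251 244 118 148 154 152 152 131 134 251 249 135 136 134 135 145 157 158 158 158  26  26  33  31  30  30  30  28
320 136 135 135 134 135 170 251 245 228 210 113 110 176 234 226 251 247 138 157 158 158 159 158 158 158 158  66  30  29  28  28  28  25  28
325 134 135 135 135 134 147 251 251 250 249 151 145 221 251 251 251 246 157 159 158 157 158 157 159 157 157 140  31  29  29  29  31  30  29
330 135 134 134 135 135 143 251 251 252 249 152 146 218 251 251 251 245 157 158 158 158 156 157 157 158 157 158  33  27  30  29  29  29  32
```

```bash
python3 - <<'E'
from h import *
P=np.load('pics/w8.npz')['p'];g=cv2.cvtColor(P,cv2.COLOR_RGB2GRAY)
for y in range(290,345,1): print(y,g[y,240:272:3],end=';' if y%2==0 else '\n')
print('x=',[ (r,onz('w8',255,r,30).round(1).tolist()) for r in (312,320,324,345)])
for D in(35,38,41,45): print(D,[proj('w8',(580,-41.2+k+D,30)).tolist() for k in(29,17)])
# d8, s8 check against the rest scene
for D in(35,38,41,45): print(D,'scene',proj('s8',(580,-12.2+D,30)),'side',proj('d8',(580,-12.2+D,30)))
E
```

```text
290 [251 251 250 248 161 153 152 157 249 252 251];291 [249 249 249 248 182 153 152 174 249 249 249]
292 [239 225 222 224 176 140 136 166 229 224 241];293 [225 117 116 116 106 104  98 103 160 120 235]
294 [227  72  70  70  70  71  70  69 134  77 235];295 [229  70  66  64  66  66  67  67 130  77 235]
296 [230  70  64  59  63  63  65  63 124  76 236];297 [232  70  61  57  58  60  59  59 105  77 236]
298 [234  72  58  58  57  59  58  58  85  76 236];299 [234  85  59  57  56  58  58  58  82  77 236]
300 [235 114  66  59  55  58  58  58  82  76 236];301 [236 135  71  58  56  58  59  59  80  77 237]
302 [236 137  74  58  56  57  58  57  76  77 237];303 [237 135  73  57  57  59  58  57  71  77 237]
304 [238 133  71  58  56  59  59  58  67  76 237];305 [239 113  62  59  57  57  58  58  61  76 237]
306 [239  74  57  58  56  58  58  60  61  79 238];307 [240  72  58  59  57  58  58  59  65  97 237]
308 [241  88  60  59  58  60  61  59  68 118 237];309 [241 109  69  71  68  70  71  69  69 121 237]
310 [242 121  86 103  98 101 100  97  88 121 238];311 [242 122 110 131 129 131 131 131 115 123 238]

[... 1378 characters left out ...]
 149 134 134 136 157]
340 [157 154  88  90 153 149 158 135 134 136 157];341 [157 153  87  91 162 157 168 133 135 137 156]
342 [157 153  89  82 172 169 171 115 135 134 158];343 [157 153  87  71 175 171 169  79 134 137 158]
344 [157 154  86  71 174 170 171  68 133 136 157];x= [(312, [576.9, 28.3, 30.0]), (320, [577.3, 18.6, 30.0]), (324, [577.5, 13.8, 30.0]), (345, [578.4, -12.6, 30.0])]
35 [[257.9, 316.7], [257.4, 326.5]]
38 [[258.0, 314.2], [257.5, 324.1]]
41 [[258.1, 311.6], [257.6, 321.6]]
45 [[258.2, 308.3], [257.8, 318.3]]
35 scene [207.2 231.7] side [290.1 218. ]
38 scene [208.4 231.5] side [289.7 217.4]
41 scene [209.6 231.4] side [289.3 216.9]
45 scene [211.2 231.3] side [288.7 216.1]
```

```bash
python3 -c "
from h import *
plan((638,102,60),1.605,4)"
```

```text
from [572.9 160.1 153.3] 1.6047 rz/row -0.0001
[-0.0151, 0.0158, 0.0233]
[-0.0151, 0.0158, 0.0233]
[-0.0151, 0.0158, 0.0233]
[-0.0151, 0.0158, 0.0233]
```

```bash
python3 -m pendant '{"turn":[[0,0,0],[0,0,0],[0,0,0],[0,0,0],[0,0,0],[0,0,0],[0,0,0],[0,0,0]],"xyz":[[-0.015,0.016,0.023],[-0.015,0.016,0.023],[-0.015,0.016,0.023],[-0.015,0.016,0.023],[0,0,0],[0,0,0.02],[0,0,0.02],[0,0,0]],"jaw":[0,0,0,0,0,0,0,0]}'
python3 -m pendant '{"turn":[[0,0,0],[0,0,0],[0,0,0],[0,0,0],[0,0,0],[0,0,0],[0,0,0],[0,0,0]],"xyz":[[0,0,0.006],[0,0,0.005],[0,0,0],[0,0,0],[0.002,0,0],[0.002,0,0],[0,0,0],[0,0,0]],"jaw":[0,0,0,0,0,0,0,0]}'
```

```text
time_s: 26.55
eef_pos: [636.6, 103.4, 19.9]
eef_rot: [-3.136, -0.0, 1.606]
force: [-0.5, 0.5, 0.1]
width: -0.1
grasp_force: 0.0
time_s: 27.35
eef_pos: [639.0, 106.7, 11.0]
eef_rot: [3.142, -0.0, 1.605]
force: [-0.0, -0.2, 0.6]
width: -0.0
grasp_force: 0.0
```

```bash
python3 -m pendant '{"turn":[[0,0,0],[0,0,0],[0,0,0],[0,0,0],[0,0,0],[0,0,0],[0,0,0],[0,0,0]],"xyz":[[0.002,0,0],[0.002,0,0],[0.002,0,0],[0.002,0,0],[0.002,0,0],[0,0,0],[0,0,0],[0,0,0]],"jaw":[0,0,0,0,0,0,0,0]}'
python3 -m pendant '{"turn":[[0,0,0],[0,0,0],[0,0,0],[0,0,0],[0,0,0],[0,0,0],[0,0,0],[0,0,0]],"xyz":[[0.002,0,0],[0.002,0,0],[0.001,0,0],[0.001,0,0],[0.001,0,0],[0,0,0],[0,0,0],[0,0,0]],"jaw":[0,0,0,0,0,0,0,0]}'
```

```text
time_s: 28.15
eef_pos: [638.7, 116.3, 10.9]
eef_rot: [-3.142, 0.0, 1.605]
force: [0.5, -1.0, 0.5]
width: -0.3
grasp_force: 0.2
time_s: 28.95
eef_pos: [638.2, 123.5, 10.8]
eef_rot: [-3.141, -0.0, 1.605]
force: [-1.0, -0.4, 0.7]
width: -0.3
grasp_force: 0.4
```

```bash
python3 -m pendant '{"turn":[[0,0,0],[0,0,0],[0,0,0],[0,0,0],[0,0,0],[0,0,0],[0,0,0],[0,0,0]],"xyz":[[0.001,0,0],[0.001,0,0],[0.001,0,0],[0.001,0,0],[0.001,0,0],[0,0,0],[0,0,0],[0,0,0]],"jaw":[0,0,0,0,0,0,0,0]}'
python3 - <<'E'
from h import *
a=snap('wrist','w9');P=a['pixels'];g=cv2.cvtColor(P,cv2.COLOR_RGB2GRAY);s=env.read_state();print(s['eef_pos'],s['force'])
j=-1.539;O=(574.8,62.7)
def W(x,y,z): return (O[0]+np.cos(j)*x-np.sin(j)*y,O[1]+np.sin(j)*x+np.cos(j)*y,z)
for n,q in(('fixed handle -100',(-100,12.5,22)),('mov locked',(-100,-9,22)),('mov open',(-100,-38,22)),('tip',(-62,64.5,28)),('headcorner',(-50,-21,26))): print(n,proj('w9',W(*q)))
u,v=proj('w9',W(-100,0,22))
y=int(v)
if 0<=y<384: print(g[y,0:360:6])
print('scene w/ moving handle', proj('s8',W(-100,-38,22)),proj('s8',W(-100,-9,22)))
E
```

```text
time_s: 29.75
eef_pos: [638.4, 128.4, 10.9]
eef_rot: [3.141, 0.0, 1.605]
force: [-0.3, -0.3, -0.9]
width: -0.2
grasp_force: 0.3
[638.37541348 128.35873989  10.92682261] [-1.02522157 -0.48403224 -0.42218935]
fixed handle -100 [134.  191.4]
mov locked [ 84.9 191.2]
mov open [ 18.6 191. ]
tip [252.6 275. ]
headcorner [ 72.2 294.2]
[102 188 229 230 228 203 140 135 136 132 131  79  79 105 105 107 155 226
 226 227 227 228 231 233 182 126 125  81  83 107 107 108 106 107 107 106
 106 106 106 106 107 106 107 107 106 106 159 185 186 185 185 186 186 185
 185 185 185 185 185 185]
scene w/ moving handle [259.6 216.7] [261.5 224.1]
```

```bash
python3 -m pendant '{"turn":[[0,0,0],[0,0,0],[0,0,0],[0,0,0],[0,0,0],[0,0,0],[0,0,0],[0,0,0]],"xyz":[[-0.008,0,0],[-0.01,0,0],[-0.01,0,0],[0,0,-0.02],[0,0,-0.04],[0,0,-0.04],[0.01,-0.016,-0.03],[0.02,-0.02,-0.01]],"jaw":[0,0,0,0,0,0,0,0]}'
python3 -m pendant '{"turn":[[0,0,0],[0,0,0],[0,0,0],[0,0,0],[0,0,0],[0,0,0],[0,0,0],[0,0,0]],"xyz":[[0.02,-0.02,0],[0.005,-0.01,0],[0,0,0],[0,0,0],[0,0,0],[0,0,0],[0,0,0],[0,0,0]],"jaw":[0,0,0,0,0,0,0,0]}'
python3 - <<'E'
from h import *
a=snap('wrist','w10');g=cv2.cvtColor(a['pixels'],cv2.COLOR_RGB2GRAY);s=env.read_state();print(s['eef_pos'],s['eef_rot'])
j=-1.539;O=(574.8,62.7)
def W(x,y,z): return (O[0]+np.cos(j)*x-np.sin(j)*y,O[1]+np.sin(j)*x+np.cos(j)*y,z)
for n,q in(('h-',(-50,-21,26)),('h+',(-50,21,26)),('f-',(16,-21,26)),('mov open -100',(-100,-38,22)),('fixed -100',(-100,12.5,22)),('tip',(-62,64.5,28)),('pad50',(50,5,22)),('pad68',(68,5,22)),('movface',(59,-26,22))): print(n,proj('w10',W(*q)))
for D in(38,42.5,45): print(D,[proj('w10',(580,-41.2+k+D,30)).tolist() for k in(29,17)])
y0=int(proj('w10',W(-50,0,26))[1]);y1=int(proj('w10',W(68,0,22))[1])
for y in list(range(y0-60,y0+10,6))+list(range(y1-50,min(y1+12,384),2)): print(y,' '.join(f'{v:3d}' for v in g[y,190:340:4]))
E
```

```text
time_s: 30.6
eef_pos: [605.4, 125.5, 155.2]
eef_rot: [3.133, 0.001, 1.599]
force: [0.2, 0.1, 0.3]
width: -0.1
grasp_force: 0.0
time_s: 31.4
eef_pos: [571.7, 152.7, 150.7]
eef_rot: [-3.141, 0.0, 1.604]
force: [0.4, 0.4, 0.4]
width: -0.3
grasp_force: 0.0
[571.58333819 152.90575449 150.75993668] [-3.14145868e+00  1.75943095e-04  1.60442555e+00]
h- [232.2 226.5]
h+ [278.  226.6]
f- [233.4 288.5]
mov open -100 [212.  172.3]
fixed -100 [269.5 172.4]
tip [327.  215.4]
pad50 [259.7 314.8]
pad68 [259.5 329.3]
movface [229.6 322. ]
38 [[258.9, 309.3], [258.4, 319.4]]
42.5 [[259.1, 305.5], [258.6, 315.6]]
45 [[259.2, 303.3], [258.7, 313.5]]
166  98  97  97 181 228 226 195 125  75  97  97  98  98  97  98 169 225 224 223 224 221 140  88 170 173 170 172 171 171 171 171 171 171 172 171 171 171 170
172  98  98  97  98 210 225 225 162 105  89  98  98  97 168 104 167 217 216 216 223 221 159 164 172 171 170 171 171 171 171 171 170 171 171 171 171 170 171
178  97  98  97  96 100 222 225 215 132  80  93 101 167 170 171 171 172 169 146 229 255 227 163 172 171 171 171 171 171 170 172 171 171 172 171 171 17
[... 5545 characters left out ...]
  33  31  32  32  33  32  34  32  34  32  33  32  32  39  40  40  40  41  37
333  40  35  35  34  33  34  35  33  33  33  31  32  31  30  37  59 163 153  33  33  28  33  30  33  33  32  32  31  32  33  33  32  40  41  40  40  39  39
335  41  34  34  34  34  32  35  32  32  33  31  32  30  31  36  79 164 155  34  35  29  34  32  33  33  32  32  33  31  31  32  32  39  40  39  40  39  39
337  39  33  35  34  34  35  40  33  31  33  33  31  30  31  36  86 163 156  36  36  30  33  33  32  32  32  36  35  32  33  33  31  37  40  40  39  39  40
339  40  32  33  34  34  37  40  35  31  32  32  33  30  31  34  66 162 157  35  35  29  31  32  32  32  32  40  38  33  32  32  31  33  39  39  40  39  39
```

```bash
python3 -c "
from h import *
print(env.job_done())"
```

```text
the job is handed in; nothing more can be done
None
```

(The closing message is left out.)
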